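# Turn the supply carousel until the respirator filter faces front

### The arm

A 7-joint arm with a two-finger parallel gripper is mounted at the origin on the work surface. World frame = base frame: x ahead of the robot, y to its left, z up, the work surface at z = 0. Lengths are in mm, angles in rad, forces in N, time in s.
With the tool pointing down it reaches from about 425 to 825 mm from the base axis. Payload 3.6 kg.
Tool frame: the origin (TCP) lies on the centre line of the jaws, within the pads' length; the fingertips stand 17 mm ahead of it and the grasp point (between the pads) lies 2 mm behind it; z points along the fingers, y is the direction in which the jaws open and shut (so a half turn about z gives the same grasp; the last joint's range is limited). The gripper opens to 93 mm and grips with 3 to 60 N. Pads are 15 mm wide; open, the fingers measure 128 mm over their backs; the gripper's body (75 mm by 188 mm) begins 65 mm behind the grasp point.
Start: joints at [-1.236, 0.615, -0.013, 1.423, 0.008, 1.103, -0.04], TCP at [230.039, 607.902, 235.64] pointing down, gripper open.
Joint ranges: [-3.12, 3.12], [-0.3, 2.06], [-1.34, 1.32], [0.26, 2.42], [-1.36, 4.5], [0.01, 1.98], [-2.84, 2.84]. Speed limits (rad/s): [2.79, 2.79, 3.14, 3.14, 3.14, 3.14, 3.14].

### API

Orientations are given as a unit quaternion [x, y, z, w].
In Python, from plant import monitor, eyes, order gives the robot as it stands.
- The arm moves only by the tool step_arm, never from a script. Its argument "series" is a list of rows, each an object with "linear": the shift along the tool's x, y, z in cm, a list of three; "delta_rot": the turn, a rotation vector about the tool's x, y, z in rad, a list of three; "fingers": the opening in per cent of the stroke, from 0 (shut) to 100 (fully open). In form: [{"linear": [dx, dy, dz], "delta_rot": [ax, ay, az], "fingers": fingers}, ...]. A call has 1 to 20 rows; each row is the pose to reach, as a shift and turn from the pose commanded when the call began, along the tool's axes at that moment; what a row does not reach only later rows make up. A row lasts 1/10 s, in which the tool goes at most 50 mm and 8.59 degrees, less where a joint would pass 70% of its speed; a pose out of reach is approached as far as the arm can. A call with a gripper value outside its range is refused whole. The fingers move at their own pace and stop on an object; "newtons" is the grip in N (left out, the last holds). Time passes only in rows, so rows that repeat a pose let the fingers close. It gives the time, the measured TCP pose, the force and the opening at its end, in the units of the state.
- monitor.sense(): the state, without advancing time (a new reading comes with each control period).
- eyes.get_image(name): name is "side" or "top" or "wrist"; returns a dict with "color" (384x512x3 uint8, red, green, blue), "mtx" (3x3 intrinsics, pixels), "T" (4x4, takes a point from camera to world coordinates). Camera axes: x right, y down, z forward; pixel columns grow to the right and rows downward; lengths in mm; the calibration is good to about 2 mm. A picture is of the moment at which its call begins. There is no depth.
- order.finish_job(): hands the job in, once; it reports no verdict.
The state is a dict: "time_s": time; "joints": joint angles; "qvel": joint speeds; "tau": joint torques, N m; "ee_pos": TCP position; "eef_rot": TCP orientation; "contact_force": force on the tool from outside, world axes, zero at the start; "torque": the same for the moment, N m; "finger_gap": finger opening in mm.
Only numpy, scipy, OpenCV 4.12 (cv2) and the standard library are available. Lean on these libraries where they do the work, as an engineer would, in place of code of your own. Each camera call takes 0.05 s, during which the arm holds its last target.

### The job

Gently turn the carousel by pushing the upright pegs on its rim with the fingertips until the respirator filter cartridge (the low drum with small holes in its top) stands at the front, in line with the fixed arrow, then leave the carousel at rest and move clear. Do not lift, tip or press on anything standing on the carousel, and leave the remote control, the bait station and the plant pot where they are.

Things in the scene. Friction and masses are not known exactly. Their poses are not given: they have to be found in the camera images.
- centre (a point): Centre of the carousel's wooden deck, on its turning axis, at the deck's top face, 30 mm above the work surface. The deck is a disc of 300 mm diameter, 12 mm thick. Four shallow ring-shaped wells (8 mm high, 85 mm outside diameter) are centred 75 mm from the axis, 90 degrees apart. A steel hub button, 24 mm wide and 10 mm high, is in the middle.
- peg0 (a point): Top centre of one of four upright steel pegs on the rim for pushing the carousel round: 16 mm diameter, 55 mm tall above the deck (top 85 mm above the work surface), fixed to the deck 135 mm from its axis, 90 degrees apart, each midway between two neighbouring wells. Seen from above, peg numbers rise counter-clockwise.
- peg1 (a point): Top centre of one of four upright steel pegs on the rim for pushing the carousel round: 16 mm diameter, 55 mm tall above the deck (top 85 mm above the work surface), fixed to the deck 135 mm from its axis, 90 degrees apart, each midway between two neighbouring wells. Seen from above, peg numbers rise counter-clockwise.
- peg2 (a point): Top centre of one of four upright steel pegs on the rim for pushing the carousel round: 16 mm diameter, 55 mm tall above the deck (top 85 mm above the work surface), fixed to the deck 135 mm from its axis, 90 degrees apart, each midway between two neighbouring wells. Seen from above, peg numbers rise counter-clockwise.
- peg3 (a point): Top centre of one of four upright steel pegs on the rim for pushing the carousel round: 16 mm diameter, 55 mm tall above the deck (top 85 mm above the work surface), fixed to the deck 135 mm from its axis, 90 degrees apart, each midway between two neighbouring wells. Seen from above, peg numbers rise counter-clockwise.
- turntable (a joint): How far the carousel's deck has turned since the start, rad; 0 at the start, grows counter-clockwise seen from above. It turns either way, more than a full turn, about the vertical axis with light friction (about 1 N at the pegs) and stays where it is left.
- arrow (a point): Tip of the flat dark arrow (12 mm high) that marks the carousel's front: it is fixed to the carousel's foot, does not turn, and lies on the work surface just outside the deck. It points at the axis; this tip is 160 mm from the axis, the arrow reaches to 200 mm. It lies roughly on the robot's side, up to about 35 degrees to either side.
- front_place (a point): The fixed point on the straight line from the arrow to the deck's axis, 75 mm from the axis, at deck height: where the middle of the filter cartridge must come to stand. It does not turn with the deck.
- filter_mid (a point): Middle (half-way up) of the respirator filter cartridge: a squat round grey plastic drum, 72 mm diameter, 30 mm high, with a pattern of small holes in its flat top; much the lowest of the four things on the deck. It stands loose in one of the four wells; which one varies. 
- jar_mid (a point): Middle of a closed white jar with a screw lid, 72 mm diameter, 75 mm high. It stands loose in one of the four wells; which one varies. 
- cup_mid (a point): Middle of an open white measuring cup, 72 mm across its mouth, 70 mm high. It stands loose in one of the four wells; which one varies. 
- funnel_mid (a point): Middle of a grey funnel standing mouth down, 72 mm across its foot, narrowing to a 14 mm spout, 78 mm high. It stands loose in one of the four wells; which one varies. 
- remote: Bystander: black remote control lying on the work surface, 160 x 45 x 16 mm, long along its x; origin at the centre of its underside.
- bait_station: Bystander: black flat box (insect bait station), 120 x 85 x 34 mm, long along its x; origin at the centre of its underside.
- plant_pot: Bystander: small terracotta pot with a succulent, 90 mm across, about 130 mm high with its leaves; origin at the centre of its underside.

How it is judged:
By the outcome, as a careful person would: the job done as asked, in the order asked, and still so for the second after the job is handed in, with the robot touching nothing.
It also fails if it takes over 56 s, if anything falls off the work surface, if the arm or the gripper's body presses on something with over 40 N, if the wrist force passes 120 N, or if a joint passes its speed limit or range.

## Working session

There is one attempt and no reset: what is moved stays moved. The work goes in short steps, Python scripts to look and compute and a tool call to move; the robot and the scene stay as the last step left them, time stands still between calls to the robot, and variables do not carry over. Pictures are saved under pics/ and viewed, and the job is handed in when it is done.

Besides the shell and the picture viewer there is one more tool, called in YAML: its name, and indented under it one key for each argument. step_arm: Moves the arm, as the interface text tells. Its arguments: {"type":"object","properties":{"series":{"type":"array","items":{"type":"object","properties":{"linear":{"type":"array","items":{"type":"number"}},"delta_rot":{"type":"array","items":{"type":"number"}},"fingers":{"type":"number"}}}},"newtons":{"type":"number"}},"required":["series"]}

```bash
mkdir -p pics; ls
python3 - <<'E'
from plant import monitor, eyes, order
import cv2, numpy as np
print(monitor.sense())
for n in ["side","top","wrist"]:
    im=eyes.get_image(n); cv2.imwrite(f"pics/{n}0.png",im["color"][:,:,::-1]); np.savez(f"pics/{n}0.npz",**im)
    print(n,im["mtx"].round(1).tolist(),im["T"].round(4).tolist())
E
```

```text
pics
{'time_s': 0.0, 'joints': array([-1.23552433,  0.61588993, -0.01261754,  1.42488187,  0.00810093,
        1.10340643, -0.04039997]), 'qvel': array([-3.68052933e-04, -6.98902452e-04, -5.74292698e-05,  3.19908780e-04,
        2.38570310e-03, -1.03910310e-04, -1.10559151e-03]), 'tau': array([ 3.08804347e-04, -4.58934259e+01,  2.09235577e-01, -1.65742475e+01,
       -6.11305120e-02,  2.05157034e-02,  2.30997830e-04]), 'ee_pos': array([229.78234211, 607.23155417, 234.50578022]), 'eef_rot': array([ 1.79867692e-01,  9.83689995e-01, -1.25017210e-03, -2.10102739e-04]), 'contact_force': array([-0.46626967, -0.15527698,  0.66578178]), 'torque': array([-0.05769975, -0.04931918,  0.02033079]), 'finger_gap': 93.07598369623038}
side [[395.2, 0.0, 252.2], [0.0, 395.2, 192.2], [0.0, 0.0, 1.0]] [[0.9039, -0.3168, 0.2875, 222.4603], [-0.4277, -0.6572, 0.6206, -680.3065], [-0.0076, -0.6839, -0.7295, 846.9284], [0.0, 0.0, 0.0, 1.0]]
top [[412.5, 0.0, 252.7], [0.0, 412.5, 189.1], [0.0, 0.0, 1.0]] [[-0.0132, -0.9861, 0.1657, 393.4335], [-0.9999, 0.0133, -0.0001, -0.5723], [-0.0021, -0.1657, -0.9862, 1108.7424], [0.0, 0.0, 0.0, 1.0]]
wrist [[288.0, 0.0, 255.0], [0.0, 288.0, 194.8], [0.0, 0.0, 1.0]] [[0.353, 0.9057, 0.2348, 165.258], [0.9356, -0.3409, -0.0919, 633.118], [-0.0031, 0.2522, -0.9677, 382.6441], [0.0, 0.0, 0.0, 1.0]]
```

View pics/side0.png

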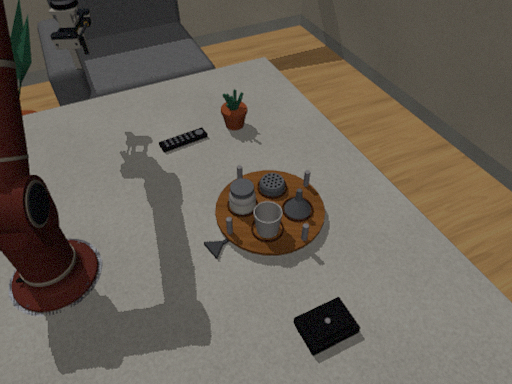

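View pics/top0.png

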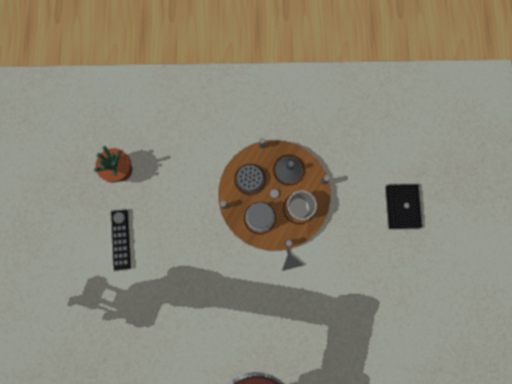

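Side view: the carousel is at about (270,210), with the pot and remote at the far left and the bait station at (327,325). Top view: deck centre about (274,194), filter (250,179), funnel (289,169), cup (301,207), jar (260,217), arrow tip about (290,250). I'll zoom in to refine these.

Run:
```python
import cv2, numpy as np
a=cv2.imread("pics/top0.png")[125:280,195:350]
cv2.imwrite("pics/topz.png",cv2.resize(a,None,fx=3.8,fy=3.8,interpolation=cv2.INTER_CUBIC))
```

```text
(no output)
```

View pics/topz.png

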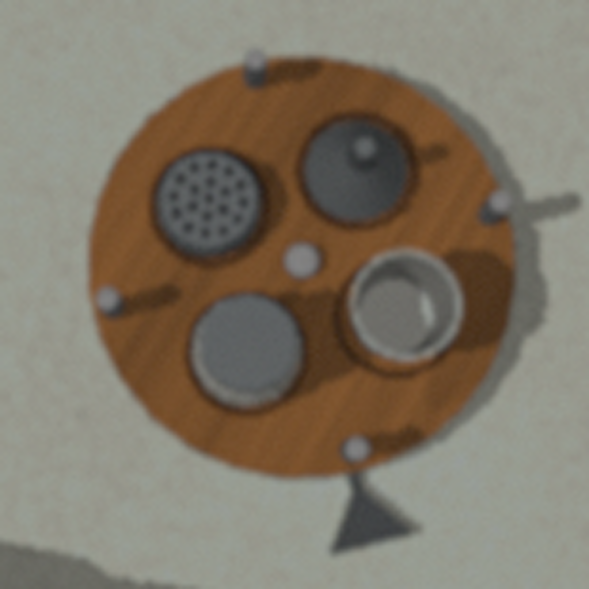

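```bash
cat > h.py <<'E'
import numpy as np, cv2
def w(px,z,K,T):
    d=T[:3,:3]@np.linalg.solve(K,np.array([px[0],px[1],1.])); o=T[:3,3]
    return (o+d*(z-o[2])/d[2])[:2]
def P(p,K,T):
    q=T[:3,:3].T@(np.asarray(p,float)-T[:3,3]); q=K@q; return q[:2]/q[2]
E
python3 - <<'E'
from h import *
from plant import monitor
D=np.load("pics/top0.npz");K,T=D["mtx"],D["T"]
f=lambda p,z:w((np.array(p)+.5)/3.8-.5+[195,125],z,K,T)
pg=[f(p,85) for p in [(255,62),(500,202),(356,449),(108,299)]]
c=np.mean(pg,0); print("c",c,"hub",f((302,260),40))
for p in pg: print("peg",p,np.hypot(*(p-c)),np.degrees(np.arctan2(*(p-c)[::-1])))
def pol(n,p): print(n,p,np.hypot(*(p-c)),np.degrees(np.arctan2(*(p-c)[::-1])))
pol("filter",f((209,202),60)); pol("jar",f((248,350),105)); 
pol("funnel spout",f((365,148),108));pol("cup",f((406,305),100))
a=[f(p,12) for p in [(357,476),(332,552),(420,528)]]
for x in a: pol("arrow",x)
pol("arrow base mid",(a[1]+a[2])/2)
s=monitor.sense()
from scipy.spatial.transform import Rotation as R
print(R.from_quat(s["eef_rot"]).as_matrix().round(3))
E
```

```text
c [560.7091455  -56.25580905] hub [561.7024875  -56.69408838]
peg [690.42599942 -25.53664682] 133.30464777518577 13.323171758397763
peg [ 591.88421232 -186.84501778] 134.2588031598346 -76.57329459318261
peg [430.18072382 -86.6166218 ] 134.01286437940635 -166.90587245336374
peg [530.34564646  73.97505018] 133.7236657114854 103.12413273876132
filter [599.42513246   6.86263294] 74.04637307566063 58.475618012225496
jar [493.44376782 -17.34025578] 77.71133329306349 149.9490024647668
funnel spout [624.58890753 -95.93705504] 75.20123190111666 -31.847992200970456
cup [ 521.81843836 -120.30529964] 74.9321316023145 -121.26603003409778
arrow [414.24991979 -92.93460311] 150.98224641106862 -165.94019907954169
arrow [362.84059075 -74.34408403] 198.69360999048794 -174.77678878464098
arrow [ 378.26295947 -135.31805844] 198.84026271381867 -156.57071615764102
arrow base mid [ 370.55177511 -104.83107123] 196.2635514065292 -165.67036576022696
[[-0.935  0.354 -0.001]
 [ 0.354  0.935 -0.002]
 [-0.    -0.002 -1.   ]]
```

```bash
cat >> h.py <<'E'
from scipy.spatial.transform import Rotation as Rot
C=np.array([561.,-56.4])
def pose(x,y,z,psi):
    s,c=np.sin(np.radians(psi)),np.cos(np.radians(psi))
    return np.array([x,y,z]),np.array([[-s,c,0],[c,s,0],[0,0,-1.]])
    # columns: tool x=(-s,c,0), y=(c,s,0), z down
def pose_arc(th,z=67,r=135,off=0):
    # tool centred at carousel angle th(deg); y tangential CCW
    t=np.radians(th); return pose(C[0]+r*np.cos(t),C[1]+r*np.sin(t),z,th+90)
def rows(start,targets,f):
    p0,R0=start
    for p,R in targets:
        l=R0.T@(p-p0)/10; d=Rot.from_matrix(R0.T@R).as_rotvec()
        print('{"linear":[%.2f,%.2f,%.2f],"delta_rot":[0,0,%.3f],"fingers":%g},'%(*l,d[2],f))
E
python3 - <<'E'
from h import *
s=pose(230,607.9,235.6,69.3)
W=np.array([[230,607.9,235.6,69.3],[390,300,230,0],[429.6,-87.2,160,-76.8]])
out=[]
for i in range(1,21):
    u=i/20; u=min(1,i/19)
    k=0 if u<.5 else 1; v=(u-.5*k)*2
    q=W[k]*(1-v)+W[k+1]*v
    out.append(pose(*q))
rows(s,out,40)
E
```

```text
{"linear":[-2.72,-2.44,0.06],"delta_rot":[0,0,0.127],"fingers":40},
{"linear":[-5.44,-4.87,0.12],"delta_rot":[0,0,0.255],"fingers":40},
{"linear":[-8.16,-7.31,0.18],"delta_rot":[0,0,0.382],"fingers":40},
{"linear":[-10.88,-9.75,0.24],"delta_rot":[0,0,0.509],"fingers":40},
{"linear":[-13.61,-12.18,0.29],"delta_rot":[0,0,0.637],"fingers":40},
{"linear":[-16.33,-14.62,0.35],"delta_rot":[0,0,0.764],"fingers":40},
{"linear":[-19.05,-17.06,0.41],"delta_rot":[0,0,0.891],"fingers":40},
{"linear":[-21.77,-19.49,0.47],"delta_rot":[0,0,1.019],"fingers":40},
{"linear":[-24.49,-21.93,0.53],"delta_rot":[0,0,1.146],"fingers":40},
{"linear":[-26.77,-24.98,0.93],"delta_rot":[0,0,1.280],"fingers":40},
{"linear":[-28.60,-28.64,1.67],"delta_rot":[0,0,1.421],"fingers":40},
{"linear":[-30.43,-32.31,2.40],"delta_rot":[0,0,1.562],"fingers":40},
{"linear":[-32.26,-35.98,3.14],"delta_rot":[0,0,1.703],"fingers":40},
{"linear":[-34.09,-39.64,3.88],"delta_rot":[0,0,1.844],"fingers":40},
{"linear":[-35.92,-43.31,4.61],"delta_rot":[0,0,1.986],"fingers":40},
{"linear":[-37.75,-46.97,5.35],"delta_rot":[0,0,2.127],"fingers":40},
{"linear":[-39.58,-50.64,6.09],"delta_rot":[0,0,2.268],"fingers":40},
{"linear":[-41.41,-54.30,6.82],"delta_rot":[0,0,2.409],"fingers":40},
{"linear":[-43.24,-57.97,7.56],"delta_rot":[0,0,2.550],"fingers":40},
{"linear":[-43.24,-57.97,7.56],"delta_rot":[0,0,2.550],"fingers":40},
```

step_arm:
  series:
    - {"linear": [-2.7,-2.4,0],"delta_rot": [0,0,0.127],"fingers": 40}
    - {"linear": [-5.4,-4.9,0],"delta_rot": [0,0,0.255],"fingers": 40}
    - {"linear": [-8.2,-7.3,0],"delta_rot": [0,0,0.382],"fingers": 40}
    - {"linear": [-10.9,-9.8,0],"delta_rot": [0,0,0.509],"fingers": 40}
    - {"linear": [-13.6,-12.2,0],"delta_rot": [0,0,0.637],"fingers": 40}
    - {"linear": [-16.3,-14.6,0],"delta_rot": [0,0,0.764],"fingers": 40}
    - {"linear": [-19,-17,0],"delta_rot": [0,0,0.891],"fingers": 40}
    - {"linear": [-21.8,-19.5,0],"delta_rot": [0,0,1.019],"fingers": 40}
    - {"linear": [-24.5,-21.9,0.5],"delta_rot": [0,0,1.146],"fingers": 40}
    - {"linear": [-26.8,-25,0.9],"delta_rot": [0,0,1.28],"fingers": 40}
    - {"linear": [-28.6,-28.6,1.7],"delta_rot": [0,0,1.421],"fingers": 40}
    - {"linear": [-30.4,-32.3,2.4],"delta_rot": [0,0,1.562],"fingers": 40}
    - {"linear": [-32.3,-36,3.1],"delta_rot": [0,0,1.703],"fingers": 40}
    - {"linear": [-34.1,-39.6,3.9],"delta_rot": [0,0,1.844],"fingers": 40}
    - {"linear": [-35.9,-43.3,4.6],"delta_rot": [0,0,1.986],"fingers": 40}
    - {"linear": [-37.8,-47,5.4],"delta_rot": [0,0,2.127],"fingers": 40}
    - {"linear": [-39.6,-50.6,6.1],"delta_rot": [0,0,2.268],"fingers": 40}
    - {"linear": [-41.4,-54.3,6.8],"delta_rot": [0,0,2.409],"fingers": 40}
    - {"linear": [-43.24,-57.97,7.56],"delta_rot": [0,0,2.55],"fingers": 40}
    - {"linear": [-43.24,-57.97,7.56],"delta_rot": [0,0,2.55],"fingers": 40}

```text
time_s: 2.15
ee_pos: [429.2, -93.4, 160.0]
eef_rot: [0.994, 0.109, 0.0, 0.002]
contact_force: [0.5, 0.4, 0.1]
finger_gap: 37.3
```

step_arm:
  series:
    - {"linear": [0,0,0],"delta_rot": [0,0,0],"fingers": 40}
    - {"linear": [0,0,0],"delta_rot": [0,0,0],"fingers": 40}
    - {"linear": [0,0,0],"delta_rot": [0,0,0],"fingers": 40}

```text
time_s: 2.45
ee_pos: [429.4, -85.6, 160.1]
eef_rot: [0.993, 0.116, -0.0, -0.001]
contact_force: [-0.1, -0.2, -0.3]
finger_gap: 37.4
```

Run:
```python
from h import *
from plant import monitor,eyes
s=monitor.sense(); R=Rot.from_quat(s["eef_rot"]).as_matrix(); print(s["time_s"],s["ee_pos"],np.degrees(np.arctan2(R[1,1],R[0,1])),R[:,2],s["joints"],s["finger_gap"])
for n in ["wrist","side"]:
    im=eyes.get_image(n);a=im["color"][:,:,::-1].copy();np.savez(f"pics/{n}1.npz",**im)
    if n=="side": a=cv2.resize(a[120:300,150:390],None,fx=3.2,fy=3.2,interpolation=cv2.INTER_CUBIC)
    cv2.imwrite(f"pics/{n}1.png",a)
```

```text
2.45 [429.35101882 -85.59718563 160.07832943] -76.62421237245168 [-1.62108676e-04  1.09560937e-03 -9.99999387e-01] [-0.32428238  0.47655665  0.67349333  2.11528016 -0.4633574   0.69748388
 -0.67898965] 37.3736020540449
```

View pics/wrist1.png

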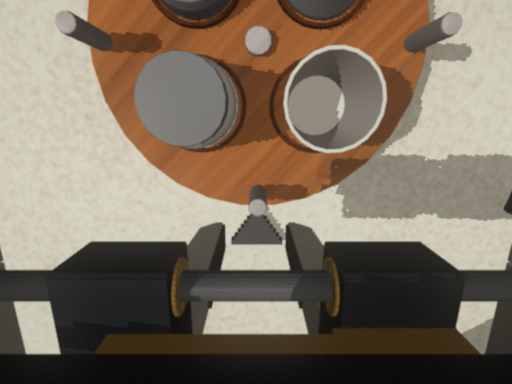

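View pics/side1.png

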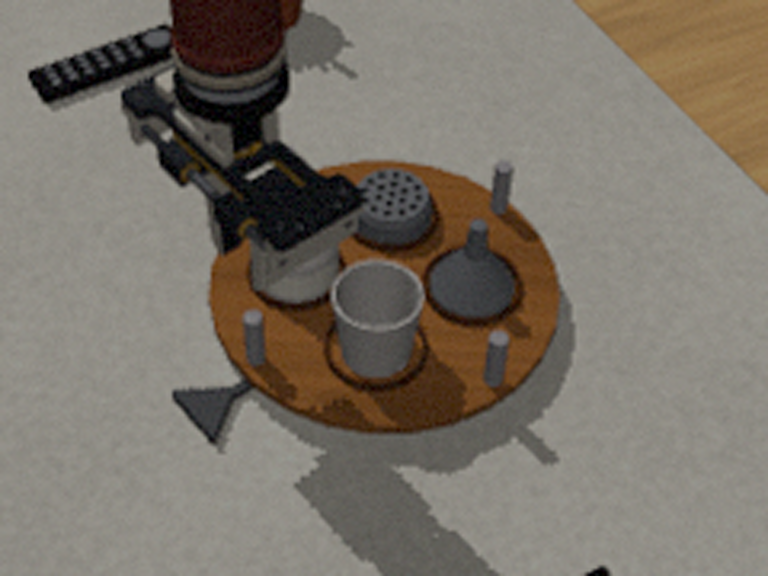

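Run:
```python
from h import *
D=np.load("pics/wrist1.npz");K,T=D["mtx"],D["T"]
h=w((258,39),40,K,T); p=w((258,207),85,K,T); a=w((232,243),12,K,T);b=w((283,243),12,K,T)
ang=lambda v:np.degrees(np.arctan2(v[1],v[0]))
print(h,p,ang(p-h),np.hypot(*(p-h)),a,b,ang((a+b)/2-h))
for q in [(72,22),(452,22)]: q=w(q,85,K,T);print(q,ang(q-h))
# side check
D=np.load("pics/side1.npz");K,T=D["mtx"],D["T"]
f=lambda p,z:w((np.array(p)+.5)/3.2-.5+[150,120],z,K,T)
pg=[f(p,85) for p in [(254,316),(498,339),(504,166)]];c=(pg[0]+pg[2])/2
print(pg,c); a=f((175,392),12);b=f((214,443),12);print(a,b,ang((a+b)/2-c),ang(pg[0]-pg[2]))
start=(pose(429.6,-87.2,160,-76.8))
```

```text
[562.12458405 -55.86534363] [431.52082389 -86.95131112] -166.61172282450121 134.25229808732377 [362.70975119 -74.62179764] [ 375.86703841 -129.71195917] -166.49840945709096
[531.686483    69.74341118] 103.62160675700012
[ 592.79165548 -186.17544351] -76.7570339253426
[array([432.54917388, -88.04516231]), array([ 591.79540362, -189.79298387]), array([693.70986405, -27.44193085])] [563.12951896 -57.74354658]
[363.87694498 -76.72721325] [ 374.1651953  -135.95665956] -165.9439565462534 -166.93554450789009
```

step_arm:
  series:
    - {"linear": [0,0,2.5],"delta_rot": [0,0,0],"fingers": 40}
    - {"linear": [0,0,5],"delta_rot": [0,0,0],"fingers": 40}
    - {"linear": [0,0,7],"delta_rot": [0,0,0],"fingers": 40}
    - {"linear": [0,0,8.5],"delta_rot": [0,0,0],"fingers": 40}
    - {"linear": [0,0,9.2],"delta_rot": [0,0,0],"fingers": 32}
    - {"linear": [0,0,9.2],"delta_rot": [0,0,0],"fingers": 26}
    - {"linear": [0,0,9.2],"delta_rot": [0,0,0],"fingers": 26}

```text
time_s: 3.25
ee_pos: [429.7, -87.2, 68.5]
eef_rot: [0.993, 0.115, 0.0, 0.0]
contact_force: [0.5, -0.5, 0.1]
finger_gap: 24.8
```

Run:
```python
from h import *
from plant import monitor,eyes
s=monitor.sense(); R=Rot.from_quat(s["eef_rot"]).as_matrix(); print(s["time_s"],s["ee_pos"],s["contact_force"],np.degrees(np.arctan2(R[1,1],R[0,1])),s["finger_gap"])
im=eyes.get_image("wrist");cv2.imwrite("pics/wrist2.png",im["color"][:,:,::-1])
import h
h.C=np.array([561.8,-56.6])
st=pose(429.6,-87.2,68,-76.8)
# plan: accel/decel, 136 deg + small; vmax 2.0 deg/row
v=np.concatenate([np.linspace(.2,2,12),np.full(200,2.)])
total=-30.9+166.8+2.0  # tool leads peg lag (slack ~3-4mm ~1.7deg)
n=0
dec=np.linspace(2,.2,12)
acc=np.linspace(.2,2,12)
m=int(np.ceil((total-acc.sum()-dec.sum())/2)); vc=(total-acc.sum()-dec.sum())/m
th=-166.8+np.cumsum(np.concatenate([acc,np.full(m,vc),dec]))
np.save("th.npy",th); print(len(th),vc,th[[19,39,59,-1]] if len(th)>59 else th)
rows(st,[h.pose_arc(t,68) for t in th[:20]],26)
```

```text
3.25 [429.6936299  -87.21631153  68.53342728] [ 0.49358152 -0.50823187  0.05566152] -76.8023938200692 24.84694610969911
80 1.9910714285714286 [-137.67142857  -97.85        -58.02857143  -28.9       ]
{"linear":[0.07,0.09,0.00],"delta_rot":[0,0,-0.003],"fingers":26},
{"linear":[0.07,0.17,0.00],"delta_rot":[0,0,-0.010],"fingers":26},
{"linear":[0.07,0.30,0.00],"delta_rot":[0,0,-0.019],"fingers":26},
{"linear":[0.08,0.46,0.00],"delta_rot":[0,0,-0.031],"fingers":26},
{"linear":[0.08,0.66,0.00],"delta_rot":[0,0,-0.046],"fingers":26},
{"linear":[0.10,0.90,0.00],"delta_rot":[0,0,-0.064],"fingers":26},
{"linear":[0.12,1.18,0.00],"delta_rot":[0,0,-0.084],"fingers":26},
{"linear":[0.15,1.49,0.00],"delta_rot":[0,0,-0.108],"fingers":26},
{"linear":[0.19,1.85,0.00],"delta_rot":[0,0,-0.134],"fingers":26},
{"linear":[0.25,2.24,0.00],"delta_rot":[0,0,-0.163],"fingers":26},
{"linear":[0.33,2.66,0.00],"delta_rot":[0,0,-0.195],"fingers":26},
{"linear":[0.43,3.12,0.00],"delta_rot":[0,0,-0.230],"fingers":26},
{"linear":[0.54,3.58,0.00],"delta_rot":[0,0,-0.265],"fingers":26},
{"linear":[0.67,4.03,0.00],"delta_rot":[0,0,-0.300],"fingers":26},
{"linear":[0.82,4.47,0.00],"delta_rot":[0,0,-0.335],"fingers":26},
{"linear":[0.98,4.91,0.00],"delta_rot":[0,0,-0.369],"fingers":26},
{"linear":[1.16,5.35,0.00],"delta_rot":[0,0,-0.404],"fingers":26},
{"linear":[1.35,5.78,0.00],"delta_rot":[0,0,-0.439],"fingers":26},
{"linear":[1.56,6.20,0.00],"delta_rot":[0,0,-0.474],"fingers":26},
{"linear":[1.78,6.61,0.00],"delta_rot":[0,0,-0.508],"fingers":26},
```

View pics/wrist2.png

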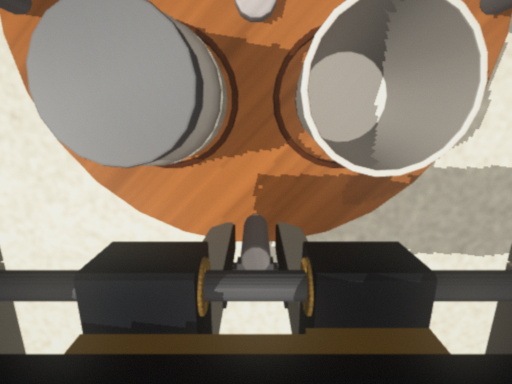

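The peg sits centred between the fingertips, at pixel (258,240). Starting the slow arc.

step_arm:
  series:
    - {"linear": [0.05,0.1,0],"delta_rot": [0,0,-0.003],"fingers": 26}
    - {"linear": [0.07,0.17,0],"delta_rot": [0,0,-0.01],"fingers": 26}
    - {"linear": [0.07,0.3,0],"delta_rot": [0,0,-0.019],"fingers": 26}
    - {"linear": [0.08,0.46,0],"delta_rot": [0,0,-0.031],"fingers": 26}
    - {"linear": [0.08,0.66,0],"delta_rot": [0,0,-0.046],"fingers": 26}
    - {"linear": [0.1,0.9,0],"delta_rot": [0,0,-0.064],"fingers": 26}
    - {"linear": [0.12,1.18,0],"delta_rot": [0,0,-0.084],"fingers": 26}
    - {"linear": [0.15,1.49,0],"delta_rot": [0,0,-0.108],"fingers": 26}
    - {"linear": [0.19,1.85,0],"delta_rot": [0,0,-0.134],"fingers": 26}
    - {"linear": [0.25,2.24,0],"delta_rot": [0,0,-0.163],"fingers": 26}
    - {"linear": [0.33,2.66,0],"delta_rot": [0,0,-0.195],"fingers": 26}
    - {"linear": [0.43,3.12,0],"delta_rot": [0,0,-0.23],"fingers": 26}
    - {"linear": [0.54,3.58,0],"delta_rot": [0,0,-0.265],"fingers": 26}
    - {"linear": [0.67,4.03,0],"delta_rot": [0,0,-0.3],"fingers": 26}
    - {"linear": [0.82,4.47,0],"delta_rot": [0,0,-0.335],"fingers": 26}
    - {"linear": [0.98,4.91,0],"delta_rot": [0,0,-0.369],"fingers": 26}
    - {"linear": [1.16,5.35,0],"delta_rot": [0,0,-0.404],"fingers": 26}
    - {"linear": [1.35,5.78,0],"delta_rot": [0,0,-0.439],"fingers": 26}
    - {"linear": [1.56,6.2,0],"delta_rot": [0,0,-0.474],"fingers": 26}
    - {"linear": [1.78,6.61,0],"delta_rot": [0,0,-0.508],"fingers": 26}

```text
time_s: 5.3
ee_pos: [461.8, -147.9, 68.0]
eef_rot: [0.932, 0.362, -0.0, -0.0]
contact_force: [-0.7, 1.3, 1.6]
finger_gap: 23.8
```

Run:
```python
from h import *
import h
from plant import monitor
h.C=np.array([561.8,-56.6])
s=monitor.sense();print(s["time_s"],s["ee_pos"],s["contact_force"],s["torque"],s["joints"])
th=np.load("th.npy"); print(h.pose_arc(th[19],68)[0])
rows(h.pose_arc(th[19],68),[h.pose_arc(t,68) for t in th[20:40]],26)
```

```text
5.3 [ 461.79092329 -147.94621922   68.02617511] [-0.73622817  1.30317028  1.63383956] [0.13716526 0.19927192 0.00155865] [ 0.02904783  0.64688071  0.35393251  2.07011797 -0.45192408  0.49845833
 -0.11130089]
[ 461.99512169 -147.50646987   68.        ]
{"linear":[0.01,0.47,0.00],"delta_rot":[0,0,-0.035],"fingers":26},
{"linear":[0.03,0.94,0.00],"delta_rot":[0,0,-0.070],"fingers":26},
{"linear":[0.07,1.40,0.00],"delta_rot":[0,0,-0.104],"fingers":26},
{"linear":[0.13,1.87,0.00],"delta_rot":[0,0,-0.139],"fingers":26},
{"linear":[0.20,2.33,0.00],"delta_rot":[0,0,-0.174],"fingers":26},
{"linear":[0.29,2.79,0.00],"delta_rot":[0,0,-0.209],"fingers":26},
{"linear":[0.40,3.25,0.00],"delta_rot":[0,0,-0.243],"fingers":26},
{"linear":[0.52,3.70,0.00],"delta_rot":[0,0,-0.278],"fingers":26},
{"linear":[0.65,4.15,0.00],"delta_rot":[0,0,-0.313],"fingers":26},
{"linear":[0.81,4.60,0.00],"delta_rot":[0,0,-0.348],"fingers":26},
{"linear":[0.97,5.04,0.00],"delta_rot":[0,0,-0.382],"fingers":26},
{"linear":[1.16,5.47,0.00],"delta_rot":[0,0,-0.417],"fingers":26},
{"linear":[1.35,5.89,0.00],"delta_rot":[0,0,-0.452],"fingers":26},
{"linear":[1.57,6.31,0.00],"delta_rot":[0,0,-0.487],"fingers":26},
{"linear":[1.79,6.72,0.00],"delta_rot":[0,0,-0.521],"fingers":26},
{"linear":[2.03,7.13,0.00],"delta_rot":[0,0,-0.556],"fingers":26},
{"linear":[2.29,7.52,0.00],"delta_rot":[0,0,-0.591],"fingers":26},
{"linear":[2.56,7.90,0.00],"delta_rot":[0,0,-0.626],"fingers":26},
{"linear":[2.84,8.28,0.00],"delta_rot":[0,0,-0.660],"fingers":26},
{"linear":[3.13,8.65,0.00],"delta_rot":[0,0,-0.695],"fingers":26},
```

step_arm:
  series:
    - {"linear": [0.01,0.47,0],"delta_rot": [0,0,-0.035],"fingers": 26}
    - {"linear": [0.03,0.94,0],"delta_rot": [0,0,-0.07],"fingers": 26}
    - {"linear": [0.07,1.4,0],"delta_rot": [0,0,-0.104],"fingers": 26}
    - {"linear": [0.13,1.87,0],"delta_rot": [0,0,-0.139],"fingers": 26}
    - {"linear": [0.2,2.33,0],"delta_rot": [0,0,-0.174],"fingers": 26}
    - {"linear": [0.29,2.79,0],"delta_rot": [0,0,-0.209],"fingers": 26}
    - {"linear": [0.4,3.25,0],"delta_rot": [0,0,-0.243],"fingers": 26}
    - {"linear": [0.52,3.7,0],"delta_rot": [0,0,-0.278],"fingers": 26}
    - {"linear": [0.65,4.15,0],"delta_rot": [0,0,-0.313],"fingers": 26}
    - {"linear": [0.81,4.6,0],"delta_rot": [0,0,-0.348],"fingers": 26}
    - {"linear": [0.97,5.04,0],"delta_rot": [0,0,-0.382],"fingers": 26}
    - {"linear": [1.16,5.47,0],"delta_rot": [0,0,-0.417],"fingers": 26}
    - {"linear": [1.35,5.89,0],"delta_rot": [0,0,-0.452],"fingers": 26}
    - {"linear": [1.57,6.31,0],"delta_rot": [0,0,-0.487],"fingers": 26}
    - {"linear": [1.79,6.72,0],"delta_rot": [0,0,-0.521],"fingers": 26}
    - {"linear": [2.03,7.13,0],"delta_rot": [0,0,-0.556],"fingers": 26}
    - {"linear": [2.29,7.52,0],"delta_rot": [0,0,-0.591],"fingers": 26}
    - {"linear": [2.56,7.9,0],"delta_rot": [0,0,-0.626],"fingers": 26}
    - {"linear": [2.84,8.28,0],"delta_rot": [0,0,-0.66],"fingers": 26}
    - {"linear": [3.13,8.65,0],"delta_rot": [0,0,-0.695],"fingers": 26}

```text
time_s: 7.3
ee_pos: [543.4, -190.7, 68.0]
eef_rot: [0.753, 0.658, -0.0, 0.0]
contact_force: [-0.4, 0.4, 1.3]
finger_gap: 24.5
```

Run:
```python
from h import *
import h
from plant import monitor,eyes
h.C=np.array([561.8,-56.6])
s=monitor.sense();print(s["time_s"],s["ee_pos"],s["contact_force"],s["joints"])
th=np.load("th.npy"); print(h.pose_arc(th[39],68)[0])
rows(h.pose_arc(th[39],68),[h.pose_arc(t,68) for t in th[40:60]][-2:],26)
rows(h.pose_arc(th[59],68),[h.pose_arc(t,68) for t in th[60:]],26)
im=eyes.get_image("side");cv2.imwrite("pics/side3.png",cv2.resize(im["color"][120:300,150:390,::-1],None,fx=3.2,fy=3.2))
```

```text
7.3 [ 543.37545573 -190.67164728   68.04809865] [-0.3638679   0.35289244  1.26908654] [ 0.18436755  0.71849887  0.18403946  1.81400009 -0.20637227  0.62774462
  0.35635477]
[ 543.36168498 -190.33491892   68.        ]
{"linear":[2.84,8.28,0.00],"delta_rot":[0,0,-0.660],"fingers":26},
{"linear":[3.13,8.65,0.00],"delta_rot":[0,0,-0.695],"fingers":26},
{"linear":[0.01,0.47,0.00],"delta_rot":[0,0,-0.035],"fingers":26},
{"linear":[0.03,0.94,0.00],"delta_rot":[0,0,-0.070],"fingers":26},
{"linear":[0.07,1.40,0.00],"delta_rot":[0,0,-0.104],"fingers":26},
{"linear":[0.13,1.87,0.00],"delta_rot":[0,0,-0.139],"fingers":26},
{"linear":[0.20,2.33,0.00],"delta_rot":[0,0,-0.174],"fingers":26},
{"linear":[0.29,2.79,0.00],"delta_rot":[0,0,-0.209],"fingers":26},
{"linear":[0.40,3.25,0.00],"delta_rot":[0,0,-0.243],"fingers":26},
{"linear":[0.52,3.70,0.00],"delta_rot":[0,0,-0.278],"fingers":26},
{"linear":[0.66,4.16,0.00],"delta_rot":[0,0,-0.313],"fingers":26},
{"linear":[0.80,4.57,0.00],"delta_rot":[0,0,-0.345],"fingers":26},
{"linear":[0.93,4.93,0.00],"delta_rot":[0,0,-0.374],"fingers":26},
{"linear":[1.07,5.26,0.00],"delta_rot":[0,0,-0.400],"fingers":26},
{"linear":[1.20,5.55,0.00],"delta_rot":[0,0,-0.424],"fingers":26},
{"linear":[1.31,5.81,0.00],"delta_rot":[0,0,-0.445],"fingers":26},
{"linear":[1.42,6.02,0.00],"delta_rot":[0,0,-0.462],"fingers":26},
{"linear":[1.51,6.20,0.00],"delta_rot":[0,0,-0.477],"fingers":26},
{"linear":[1.58,6.35,0.00],"delta_rot":[0,0,-0.489],"fingers":26},
{"linear":[1.64,6.46,0.00],"delta_rot":[0,0,-0.499],"fingers":26},
{"linear":[1.68,6.53,0.00],"delta_rot":[0,0,-0.505],"fingers":26},
{"linear":[1.71,6.57,0.00],"delta_rot":[0,0,-0.508],"fingers":26},
```

View pics/side3.png

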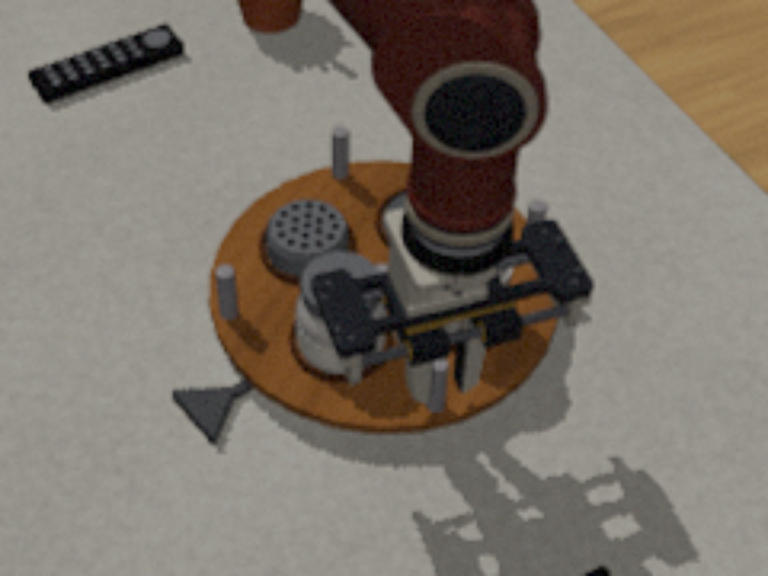

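step_arm:
  series:
    - {"linear": [0.01,0.47,0],"delta_rot": [0,0,-0.035],"fingers": 26}
    - {"linear": [0.03,0.94,0],"delta_rot": [0,0,-0.07],"fingers": 26}
    - {"linear": [0.07,1.4,0],"delta_rot": [0,0,-0.104],"fingers": 26}
    - {"linear": [0.13,1.87,0],"delta_rot": [0,0,-0.139],"fingers": 26}
    - {"linear": [0.2,2.33,0],"delta_rot": [0,0,-0.174],"fingers": 26}
    - {"linear": [0.29,2.79,0],"delta_rot": [0,0,-0.209],"fingers": 26}
    - {"linear": [0.4,3.25,0],"delta_rot": [0,0,-0.243],"fingers": 26}
    - {"linear": [0.52,3.7,0],"delta_rot": [0,0,-0.278],"fingers": 26}
    - {"linear": [0.65,4.15,0],"delta_rot": [0,0,-0.313],"fingers": 26}
    - {"linear": [0.81,4.6,0],"delta_rot": [0,0,-0.348],"fingers": 26}
    - {"linear": [0.97,5.04,0],"delta_rot": [0,0,-0.382],"fingers": 26}
    - {"linear": [1.16,5.47,0],"delta_rot": [0,0,-0.417],"fingers": 26}
    - {"linear": [1.35,5.89,0],"delta_rot": [0,0,-0.452],"fingers": 26}
    - {"linear": [1.57,6.31,0],"delta_rot": [0,0,-0.487],"fingers": 26}
    - {"linear": [1.79,6.72,0],"delta_rot": [0,0,-0.521],"fingers": 26}
    - {"linear": [2.03,7.13,0],"delta_rot": [0,0,-0.556],"fingers": 26}
    - {"linear": [2.29,7.52,0],"delta_rot": [0,0,-0.591],"fingers": 26}
    - {"linear": [2.56,7.9,0],"delta_rot": [0,0,-0.626],"fingers": 26}
    - {"linear": [2.84,8.28,0],"delta_rot": [0,0,-0.66],"fingers": 26}
    - {"linear": [3.13,8.65,0],"delta_rot": [0,0,-0.695],"fingers": 26}

```text
time_s: 9.35
ee_pos: [633.4, -171.4, 68.1]
eef_rot: [0.484, 0.875, -0.0, 0.0]
contact_force: [-0.9, -1.1, -0.3]
finger_gap: 24.4
```

step_arm:
  series:
    - {"linear": [0.01,0.47,0],"delta_rot": [0,0,-0.035],"fingers": 26}
    - {"linear": [0.03,0.94,0],"delta_rot": [0,0,-0.07],"fingers": 26}
    - {"linear": [0.07,1.4,0],"delta_rot": [0,0,-0.104],"fingers": 26}
    - {"linear": [0.13,1.87,0],"delta_rot": [0,0,-0.139],"fingers": 26}
    - {"linear": [0.2,2.33,0],"delta_rot": [0,0,-0.174],"fingers": 26}
    - {"linear": [0.29,2.79,0],"delta_rot": [0,0,-0.209],"fingers": 26}
    - {"linear": [0.4,3.25,0],"delta_rot": [0,0,-0.243],"fingers": 26}
    - {"linear": [0.52,3.7,0],"delta_rot": [0,0,-0.278],"fingers": 26}
    - {"linear": [0.66,4.16,0],"delta_rot": [0,0,-0.313],"fingers": 26}
    - {"linear": [0.8,4.57,0],"delta_rot": [0,0,-0.345],"fingers": 26}
    - {"linear": [0.93,4.93,0],"delta_rot": [0,0,-0.374],"fingers": 26}
    - {"linear": [1.07,5.26,0],"delta_rot": [0,0,-0.4],"fingers": 26}
    - {"linear": [1.2,5.55,0],"delta_rot": [0,0,-0.424],"fingers": 26}
    - {"linear": [1.31,5.81,0],"delta_rot": [0,0,-0.445],"fingers": 26}
    - {"linear": [1.42,6.02,0],"delta_rot": [0,0,-0.462],"fingers": 26}
    - {"linear": [1.51,6.2,0],"delta_rot": [0,0,-0.477],"fingers": 26}
    - {"linear": [1.58,6.35,0],"delta_rot": [0,0,-0.489],"fingers": 26}
    - {"linear": [1.64,6.46,0],"delta_rot": [0,0,-0.499],"fingers": 26}
    - {"linear": [1.68,6.53,0],"delta_rot": [0,0,-0.505],"fingers": 26}
    - {"linear": [1.71,6.57,0],"delta_rot": [0,0,-0.508],"fingers": 26}

```text
time_s: 11.35
ee_pos: [679.8, -122.2, 68.1]
eef_rot: [0.25, 0.968, -0.0, 0.0]
contact_force: [-0.2, -0.9, 0.9]
finger_gap: 24.4
```

Run:
```python
from h import *
from plant import monitor,eyes
s=monitor.sense();print(s["time_s"],s["ee_pos"],s["contact_force"],s["finger_gap"])
for n in ["side","top"]:
    im=eyes.get_image(n);np.savez(f"pics/{n}4.npz",**im)
    a=im["color"][:,:,::-1]
    a=cv2.resize(a[120:300,150:390],None,fx=3.2,fy=3.2,interpolation=cv2.INTER_CUBIC) if n=="side" else cv2.resize(a[125:280,195:350],None,fx=3.8,fy=3.8,interpolation=cv2.INTER_CUBIC)
    cv2.imwrite(f"pics/{n}4.png",a)
```

```text
11.35 [ 679.78231495 -122.1973719    68.08514558] [-0.15805168 -0.92248047  0.86503605] 24.38746429144942
```

View pics/side4.png

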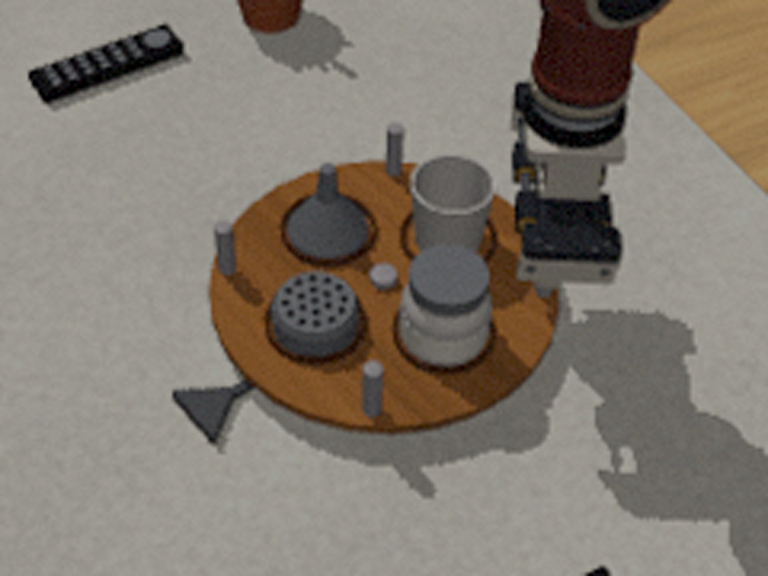

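View pics/top4.png

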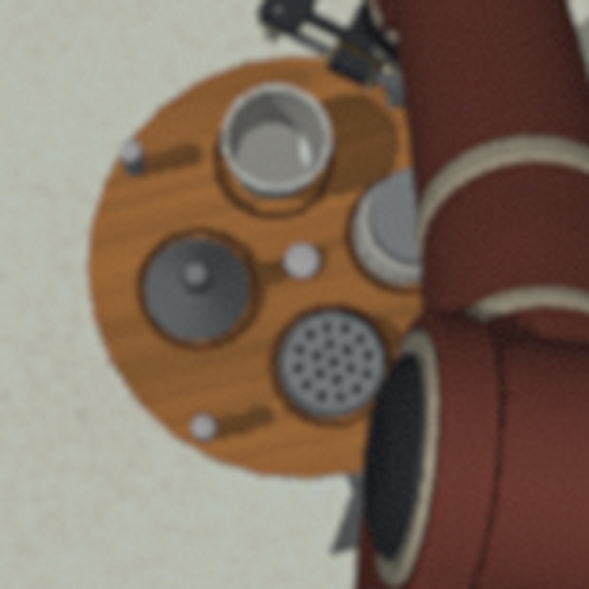

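Run:
```python
from h import *
ang=lambda v:np.degrees(np.arctan2(v[1],v[0]))
D=np.load("pics/top4.npz");K,T=D["mtx"],D["T"]
f=lambda p,z:w((np.array(p)+.5)/3.8-.5+[195,125],z,K,T)
c=np.array([560.7,-56.3])
print(ang(f((332,363),60)-c),[ang(f(p,85)-c) for p in [(131,152),(203,427)]])
D=np.load("pics/side4.npz");K,T=D["mtx"],D["T"]
f=lambda p,z:w((np.array(p)+.5)/3.2-.5+[150,120],z,K,T)
c=np.array([563.1,-57.7])
print(ang(f((316,299),60)-c),f((316,299),60),[ang(f(p,85)-c) for p in [(226,228),(374,370),(396,130)]])
```

```text
-166.07469006536743 [np.float64(59.13050825759751), np.float64(149.1657119469686)]
-167.08357123892134 [491.85609387 -74.03853389] [np.float64(149.89985508582436), np.float64(-120.78811797447048), np.float64(58.872458473720926)]
```

Top and side views agree: the filter stands at about -165.8° and the arrow at about -165.8°. Nothing standing on the deck has shifted. I'll open the fingers, lift straight up and move away.

step_arm:
  series:
    - {"linear": [0,0,0],"delta_rot": [0,0,0],"fingers": 30}
    - {"linear": [0,0,0],"delta_rot": [0,0,0],"fingers": 36}
    - {"linear": [0,0,0],"delta_rot": [0,0,0],"fingers": 42}
    - {"linear": [0,0,0],"delta_rot": [0,0,0],"fingers": 42}
    - {"linear": [0,0,-1],"delta_rot": [0,0,0],"fingers": 42}
    - {"linear": [0,0,-3],"delta_rot": [0,0,0],"fingers": 42}
    - {"linear": [0,0,-5.5],"delta_rot": [0,0,0],"fingers": 42}
    - {"linear": [0,0,-8.5],"delta_rot": [0,0,0],"fingers": 42}
    - {"linear": [0,0,-11.5],"delta_rot": [0,0,0],"fingers": 42}
    - {"linear": [0,0,-14.5],"delta_rot": [0,0,0],"fingers": 42}
    - {"linear": [0,0,-17],"delta_rot": [0,0,0],"fingers": 42}
    - {"linear": [-0.5,-3,-17],"delta_rot": [0,0,0],"fingers": 42}
    - {"linear": [-1,-7,-17],"delta_rot": [0,0,0],"fingers": 42}
    - {"linear": [-1.5,-11,-17],"delta_rot": [0,0,0],"fingers": 42}
    - {"linear": [-2,-15,-17],"delta_rot": [0,0,0],"fingers": 42}
    - {"linear": [-2.5,-19,-17],"delta_rot": [0,0,0],"fingers": 42}
    - {"linear": [-2.7,-21.5,-17],"delta_rot": [0,0,0],"fingers": 42}
    - {"linear": [-2.7,-21.5,-17],"delta_rot": [0,0,0],"fingers": 42}
    - {"linear": [-2.7,-21.5,-17],"delta_rot": [0,0,0],"fingers": 42}

```text
time_s: 13.35
ee_pos: [599.3, -323.2, 238.7]
eef_rot: [0.251, 0.968, 0.001, 0.0]
contact_force: [0.8, 0.8, 0.3]
finger_gap: 39.2
```

Run:
```python
from h import *
from plant import monitor,eyes
s=monitor.sense();print(s["time_s"],s["ee_pos"],s["contact_force"],s["finger_gap"],np.abs(s["qvel"]).max())
for n in ["side","top"]:
    im=eyes.get_image(n);np.savez(f"pics/{n}5.npz",**im)
    a=im["color"][:,:,::-1]
    if n=="top":
        cv2.imwrite("pics/top5full.png",a); a=cv2.resize(a[125:280,195:350],None,fx=3.8,fy=3.8,interpolation=cv2.INTER_CUBIC)
    cv2.imwrite(f"pics/{n}5.png",a)
```

```text
13.35 [ 599.28420032 -323.15639499  238.6822688 ] [0.76144904 0.77289442 0.2948119 ] 39.169086555138506 0.03845536445767536
```

View pics/top5.png

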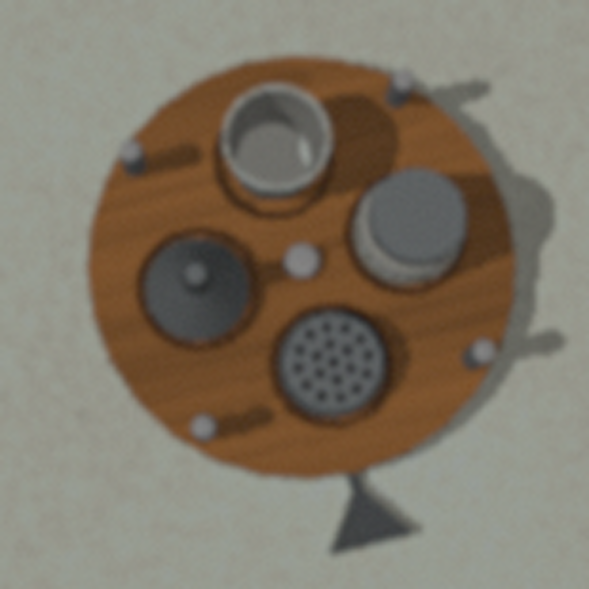

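View pics/side5.png

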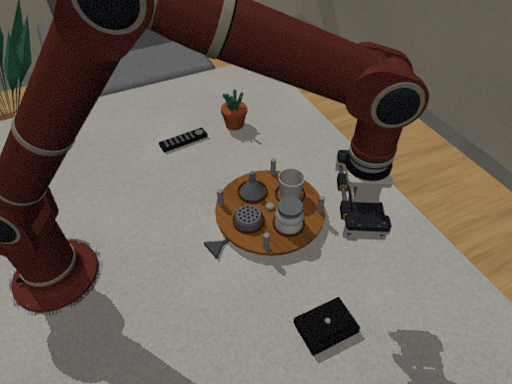

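Run:
```python
from h import *
ang=lambda v:np.degrees(np.arctan2(v[1],v[0]))
D=np.load("pics/top5.npz");K,T=D["mtx"],D["T"]
f=lambda p,z:w((np.array(p)+.5)/3.8-.5+[195,125],z,K,T)
pg=[f(p,85) for p in [(131,152),(402,82),(484,351),(203,427)]];c=np.mean(pg,0)
print(c,[ang(p-c) for p in pg],ang(f((332,363),60)-c), ang((f((332,552),12)+f((420,528),12))/2-c))
from plant import order
print(order.finish_job())
```

```text
[560.70230456 -56.41603295] [np.float64(59.1568494747777), np.float64(-30.699339309436006), np.float64(-120.43611954464438), np.float64(149.1236227271409)] -166.1618260425959 -165.71520140363089
the job is handed in; nothing more can be done
None
```

The filter cartridge now stands at the front, in line with the arrow, and I handed the job in at about 13.5 s of the 56 s allowed. I straddled the peg nearest the robot with the fingertips and pushed the carousel about 136° counter-clockwise. I then opened the fingers, lifted straight up and moved clear.

- **Alignment:** In the last top view, the filter's own outline puts it at -166.2°, the four pegs put its well at about -165.7°, and the arrow is at -165.7°. That is within about 0.5°, which is close to the camera error.
- **Disagreement between views:** Earlier side and wrist readings of the same angles differed by up to about 1°. One side-view reading put the filter at -167.1°.
- **Objects and forces:** All four objects are upright in their wells. The remote, bait station and plant pot look unmoved in the pictures; I did not measure them. The sensed tool force stayed at about 2 N or less at every reading.
- **At hand-in:** The carousel was in the same position before and after the gripper withdrew. The gripper is clear and touching nothing.

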